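# Rock the angle gauge on a stretcher bar's lip to the mark and hold it

## Task

Pick up the pendulum angle gauge by the lug on top and stand it upright, its foot's middle square across the rounded lip of the clamped stretcher-bar sample. Then, with the foot still resting on the lip, rock it sideways until the swinging pointer comes to rest on the black mark at the dial's rim, and hold it there: finish while still gripping the gauge, foot on the lip, pointer still on the mark. Leave everything else on the table where it is.

Things in the scene. Friction and masses are not known exactly. Their poses are not given: they have to be found in the camera images.
- gauge: pendulum angle gauge, about 0.4 kg, at first upright on its foot. Origin: centre of the foot's underside; z up along the gauge, x out of the dial's face (at first away from the robot), y along the foot. Aluminium foot 36 (x) x 100 (y) x 8 mm high. Dial: aluminium disc, radius 60, 16 mm thick, axis x, centre 70 mm above the underside. Fingers cannot reach pointer or mark
- lug (a point): grip point: middle of the dark steel lug on the gauge's top, 147 mm above the foot's underside. Lug 16 mm thick (gauge's x), 34 mm wide (y), from 124 to 165 mm above the underside; grip from above across its thickness. Axes as the gauge
- pointer (a joint): angle (rad) of the black pendulum needle about the gauge's x axis from the gauge's own downward direction, right-handed: positive swings the tip towards the gauge's +y. It hangs plumb: with the gauge rolled by r about its own x it settles at -r. It swings, and rests within about 2 s of the gauge being kept still
- pointer_tip (a point): lower tip of the needle, 54 mm from the dial's centre, on the dial's face (9.8 mm in front of the gauge's middle plane)
- index (a joint): angle of the mark about the gauge's x axis, same zero and sense as joint pointer, 0.22 to 0.42 rad; locked, different each time
- index_mark (a point): inner edge of the mark: a small black tab 6 mm wide on the dial's aluminium rim, towards the gauge's +y from its lowest point, 54 mm from the dial's centre, at the same depth as the needle's tip; needle on mark means these two points coincide
- bar: pale-wood moulded stretcher bar, 180 mm long (x), clamped on a dark steel plate 210 x 100 x 8 mm; fixed. Origin: centre of the plate's underside, z up. A round rib (the lip) 20 mm thick runs along its middle, crest 63 mm above the table, between flat shoulders 28 mm (-y) and 36 mm (+y) high: a foot on the lip touches only it and rocks. Clamps, up to 46 mm high, lie over 65 mm from the middle in x
- lip (a point): point on the axis of the rounded lip (radius 10 mm), at the middle of the bar's length, 53 mm above the table; axes as body bar. Turning the gauge about the lip's axis keeps its foot touching the lip
- offcut: plain loose wood offcut 170 x 55 x 32 mm with a 14 mm thick tongue at its +x end, no lip; origin centre of underside. Leave alone
- jar: closed jar, radius 34, height 75 mm; origin centre of underside. Leave alone
- tape_roll: paper tape roll lying flat, radius 45, height 24 mm; origin centre of underside. Leave alone
- flat_brush: flat brush lying, 200 mm long, 20 mm high, origin under its middle. Leave alone
- weight: small steel weight with a knob, radius 30, height 50 mm; origin centre of underside. Leave alone
- wrench: spanner lying, 150 mm long, 8 mm high, origin under its middle. Leave alone
- spatula: spatula lying, 240 mm long, 20 mm high, origin under its middle. Leave alone
Mind the look-alikes: they are no part of the job. What is shaped like the bar but yellow is not meant.

How it is judged:
By the outcome, as a careful person would: the job done as asked, in the order asked, and still so for the second after the job is handed in, while the arm keeps its last pose, push and grip.
It also fails if it takes over 45 s, if anything falls off the work surface, if the arm or the gripper's body presses on something with over 40 N, if the wrist force passes 120 N, or if a joint passes its speed limit or range.

## Robot

A 6-joint arm with a two-finger parallel gripper is mounted at the origin on the work surface. World frame = base frame: x ahead of the robot, y to its left, z up, the work surface at z = 0. Lengths are in m, angles in rad, forces in N, time in s.
With the tool pointing down it reaches from about 0.375 to 0.9 m from the base axis. Payload 3.1 kg.
Tool frame: the origin (TCP) lies between the finger pads; the fingertips stand 22 mm ahead of it and the grasp point (between the pads) lies 3 mm ahead of it; z points along the fingers, y is the direction in which the jaws open and shut (so a half turn about z gives the same grasp; the last joint's range is limited). The gripper opens to 87 mm and grips with 3 to 60 N. Pads are 19 mm wide; open, the fingers measure 117 mm over their backs; the gripper's body (75 mm by 190 mm) begins 51 mm behind the grasp point.
Start: joints at [1, 0.527, 1.433, -0, 1.181, -0.178], TCP at [0.239, 0.577, 0.245] pointing down, gripper open.
Joint ranges: [-3.08, 3.08], [-0.75, 2.2], [0.22, 2.44], [-1.43, 4.57], [0, 2.65], [-2.85, 2.85]. Speed limits (rad/s): [2.79, 2.79, 3.14, 3.14, 3.14, 3.14].

## Interface

Orientations are given as a unit quaternion [x, y, z, w].
In Python, from rig import get_obs, camera, get_calibration, hand_in, search_frame gives the robot as it stands.
- The arm moves only by the shell command python3 -m jog 'ROWS' [FORCE]. ROWS is JSON, a list of rows, each an object with "grip": the closure in counts, from 0 (fully open) to 255 (shut); "travel": the shift along the world's x, y, z in cm, a list of three; "twist": the turn about the world's z in degrees. A call has 1 to 8 rows; each row shifts and turns the commanded pose from where the row before left it; what a row does not reach is not made up. A row lasts 1/10 s, in which the tool goes at most 50 mm and 8.59 degrees, less where a joint would pass 70% of its speed; a pose out of reach is approached as far as the arm can. A call is refused whole if a number of a shift passes 5 or a number of a turn 8.59, either way. A call with a gripper value outside its range is refused whole. The fingers move at their own pace and stop on an object; FORCE is the grip in N (left out, the last holds). Time passes only in rows, so rows that do not move let the fingers close. It gives the time, the measured TCP pose, the force and the opening at its end, in the units of the state.
- get_obs(): the state, without advancing time (a new reading comes with each control period).
- camera(name): name is "scene" or "side" or "wrist"; returns the picture (420x560x3 uint8, red, green, blue); there is no depth.
- get_calibration(name): a dict with "fx", "fy", "cx", "cy" (pixels), "R" (3x3) and "t" (3): a world point X has camera coordinates R X + t; the wrist camera has in their place "T_tool_cam" (4x4, takes a point from camera to tool coordinates, whose origin is the TCP and whose axes are the flange's). Camera axes: x right, y down, z forward; pixel columns grow to the right and rows downward; lengths in m; the calibration is good to about 2 mm. A picture is of the moment at which its call begins: read the wrist's pose just before it. get_calibration takes no time and is no camera call.
- hand_in(): hands the job in, once; it reports no verdict.
Trained networks look in the newest picture that a camera, given by its name, has taken for a name from the list of things; names that differ only in an ending like _2 or _b are one class to them, and where a whole thing is asked for, a point or a joint stands for the part that bears it (a point fixed in the world has none). Each returns a list of dicts, best first, with "p" (0 to 1); they miss things now and then, are a little off and sometimes report something else, mostly with a low value. They report only what shows in the picture. A call takes as long as a camera call. They do not tell look-alikes from the thing itself.
- search_frame(target, camera): "at" ([x, y, z] in m, in world coordinates, good to about 4 mm: the middle of the surface that is visible of it).
The state is a dict: "time": time; "q": joint angles; "joint_velocities": joint speeds; "joint_torque": joint torques, N m; "position": TCP position; "tool_rot": TCP orientation; "ft_force": force on the tool from outside, world axes, zero at the start; "moment": the same for the moment, N m; "grip_width": finger opening in m.
Only numpy, scipy, OpenCV 4.12 (cv2) and the standard library are available. Lean on these libraries where they do the work, as an engineer would, in place of code of your own. Each camera call takes 0.05 s, during which the arm holds its last target. There are 200 camera calls.

## Working session

There is one attempt and no reset: what is moved stays moved. The work goes in short steps, Python scripts to look and compute and a shell command to move; the robot and the scene stay as the last step left them, time stands still between calls to the robot, and variables do not carry over. Pictures are saved under pics/ and viewed, about 8 in all and at most 12, crops included, and the job is handed in when it is done.

```bash
mkdir -p pics; ls; python3 - <<'E'
from rig import *
import cv2,numpy as np
ims=[]
for c in ["scene","side"]:
    im=camera(c); cv2.imwrite(f"pics/{c}0.png",im[:,:,::-1]); ims.append(im)
    for t in ["gauge","bar","lug","pointer_tip","index_mark"]:
        print(c,t,[(np.round(d["at"],3).tolist(),round(d["p"],2)) for d in search_frame(t,c)][:4])
    k=get_calibration(c); print({a:np.round(v,3).tolist() for a,v in k.items()})
print(get_obs())
E
```

```text
pics
scene gauge [([0.574, 0.227, 0.081], 0.71), ([0.544, -0.265, 0.025], 0.38)]
scene bar [([0.263, -0.357, 0.028], 0.92), ([0.542, -0.262, 0.026], 0.85)]
scene lug [([0.573, 0.224, 0.076], 0.63)]
scene pointer_tip []
scene index_mark []
{'fx': 385.07, 'fy': 385.07, 'cx': 279.796, 'cy': 208.433, 'R': [[0.6, 0.8, 0.012], [0.507, -0.369, -0.779], [-0.618, 0.474, -0.627]], 't': [-0.302, -0.164, 1.349]}
side gauge [([0.561, 0.234, 0.075], 0.97)]
side bar [([0.245, -0.358, 0.035], 0.94), ([0.492, -0.267, 0.027], 0.57)]
side lug [([0.562, 0.237, 0.07], 0.64)]
side pointer_tip []
side index_mark []
{'fx': 465.843, 'fy': 465.843, 'cx': 273.054, 'cy': 212.773, 'R': [[0.757, -0.654, 0.005], [-0.397, -0.466, -0.791], [0.52, 0.596, -0.612]], 't': [-0.381, 0.286, 0.932]}
{'time': 0.6, 'q': array([ 9.99514788e-01,  5.27469660e-01,  1.43271386e+00,  9.07543062e-06,
        1.18142334e+00, -1.78515358e-01]), 'joint_velocities': array([-5.18739809e-05,  5.43005465e-05,  2.35666052e-04,  2.00025690e-04,
        7.00487635e-04,  4.51734050e-05]), 'joint_torque': array([-8.70872373e-04, -4.39741731e+01, -1.76892292e+01,  6.33548386e-02,
        5.06822183e-02, -3.73661567e-05]), 'position': array([0.23917603, 0.57738721, 0.24456263]), 'tool_rot': array([ 1.95124916e-01,  9.80778398e-01, -5.07450763e-06, -6.50824742e-06]), 'ft_force': array([ 0.50587417,  0.47840958, -0.07740931]), 'moment': array([-0.01810202, -0.00337714,  0.02913954]), 'grip_width': 0.08729211824854093}
```

View pics/scene0.png

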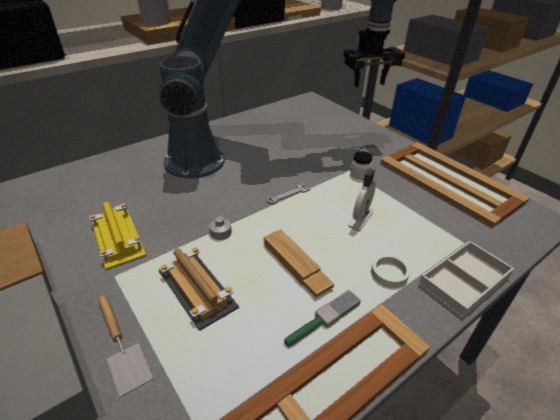

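View pics/side0.png

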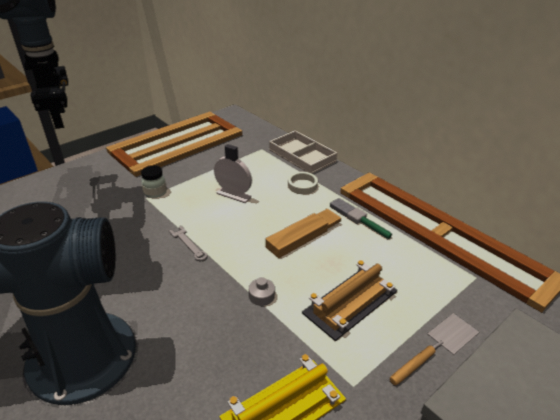

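Candidates: the gauge at scene (367,200) is the only one. The bar could be the pale wood on the dark plate at (197,283), the yellow copy at (115,235) or the plain offcut at (297,262). I choose (197,283). Next I'll make a close crop, get an estimate of the axes and read the wrist calibration.

```bash
python3 - <<'E'
from rig import *
import cv2,numpy as np
a=cv2.imread("pics/scene0.png")
b=cv2.resize(a[235:335,145:255],None,fx=4,fy=4,interpolation=cv2.INTER_CUBIC)
g=cv2.resize(a[160:240,330:410],(400,400),interpolation=cv2.INTER_CUBIC)
cv2.imwrite("pics/crop1.png",np.hstack([b[:400,:400],g]))
k=get_calibration("wrist"); print({x:np.round(v,3).tolist() for x,v in k.items()})
E
```

```text
{'fx': 326.989, 'fy': 326.989, 'cx': 280.094, 'cy': 210.556, 'T_tool_cam': [[0.0, -0.961, -0.276, 0.076], [1.0, -0.0, 0.001, -0.0], [-0.001, -0.276, 0.961, -0.14], [0.0, 0.0, 0.0, 1.0]]}
```

View pics/crop1.png

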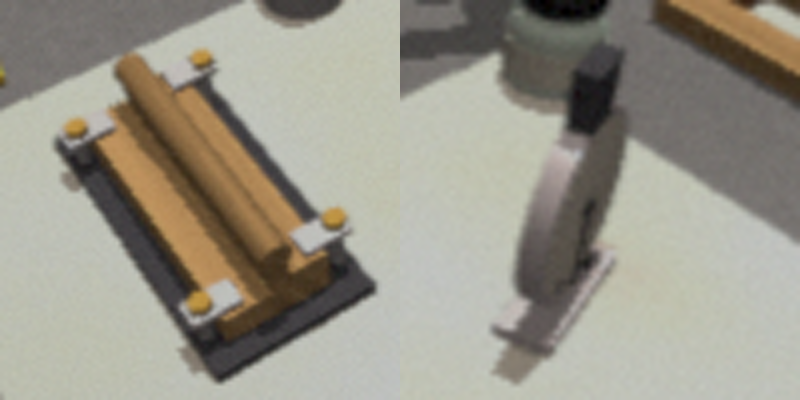

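The crop confirms pale wood on a dark plate. Lip ends are at about (177,251) and (214,295), and plate corners at (159,271), (200,330) and (239,307). Gauge foot corners are at (349,226), (360,230) and (372,211). I'll back-project these.

```bash
cat > h.py <<'E'
from rig import *
import cv2,numpy as np
def ray(c,px):
    k=get_calibration(c); d=np.array([(px[0]-k["cx"])/k["fx"],(px[1]-k["cy"])/k["fy"],1.])
    if c=="wrist":
        from scipy.spatial.transform import Rotation as Ro
        o=get_obs(); T=np.eye(4); T[:3,:3]=Ro.from_quat(o["tool_rot"]).as_matrix(); T[:3,3]=o["position"]
        M=T@k["T_tool_cam"]; return M[:3,3],M[:3,:3]@d
    R,t=np.array(k["R"]),np.array(k["t"]); return -R.T@t,R.T@d
def atz(c,px,z):
    o,d=ray(c,px); return o+d*(z-o[2])/d[2]
def proj(c,X):
    k=get_calibration(c)
    if c=="wrist":
        o,_=ray(c,(0,0)); _,d=ray(c,(k["cx"],k["cy"])); _,dx=ray(c,(k["cx"]+k["fx"],k["cy"])); _,dy=ray(c,(k["cx"],k["cy"]+k["fy"]))
        R=np.array([dx-d,dy-d,d]); p=R@(np.array(X)-o)
    else: p=np.array(k["R"])@np.array(X)+np.array(k["t"])
    return np.array([k["fx"]*p[0]/p[2]+k["cx"],k["fy"]*p[1]/p[2]+k["cy"]])
E
python3 - <<'E'
from h import *
f=lambda l,z:[print(p,np.round(atz("scene",p,z),4)) for p in l]
f([(177,251.3),(213.8,295)],.063)
f([(159.3,270.8),(200,330),(238.8,306.8)],.008)
f([(349,226),(359.6,230),(372.4,211)],.008)
E
```

```text
(177, 251.3) [ 0.4346 -0.2565  0.063 ]
(213.8, 295) [ 0.6009 -0.25    0.063 ]
(159.3, 270.8) [ 0.4154 -0.3035  0.008 ]
(200, 330) [ 0.6233 -0.3017  0.008 ]
(238.8, 306.8) [ 0.6215 -0.2038  0.008 ]
(349, 226) [0.5715 0.1917 0.008 ]
(359.6, 230) [0.6009 0.2036 0.008 ]
(372.4, 211) [0.5645 0.2953 0.008 ]
```

```bash
python3 -m jog '[{"grip":0,"travel":[4,-2.7,0],"twist":-3.8},{"grip":0,"travel":[4,-2.7,0],"twist":-3.8},{"grip":0,"travel":[4,-2.7,0],"twist":-3.8},{"grip":0,"travel":[4,-2.7,0],"twist":-3.8},{"grip":0,"travel":[4,-2.7,0],"twist":-3.8},{"grip":0,"travel":[4,-2.7,0],"twist":-3.8}]' && python3 -m jog '[{"grip":0,"travel":[4,-2.7,0],"twist":-3.8},{"grip":0,"travel":[4,-2.7,0],"twist":-3.8},{"grip":0,"travel":[4,-2.7,0],"twist":-3.8},{"grip":0,"travel":[4,-2.7,0],"twist":-3.8},{"grip":0,"travel":[4,-2.7,0],"twist":-3.8},{"grip":0,"travel":[4,-2.7,0],"twist":-3.8}]' && python3 -m jog '[{"grip":0,"travel":[0,0,-4],"twist":0},{"grip":0,"travel":[0,0,-4],"twist":0},{"grip":0,"travel":[0,0,-4],"twist":0},{"grip":0,"travel":[0,0,-4],"twist":0},{"grip":0,"travel":[0,0,0],"twist":0}]'
python3 - <<'E'
from h import *
im=camera("wrist"); cv2.imwrite("pics/w1.png",im[:,:,::-1])
for t in ["index_mark","pointer_tip","lug","gauge"]:
    print(t,[(np.round(d["at"],4).tolist(),round(d["p"],2)) for d in search_frame(t,"wrist")][:3])
E
```

```text
time: 1.2
position: [0.4807, 0.4142, 0.2447]
tool_rot: [0.386, 0.922, 0.0, 0.0]
ft_force: [0.7, 0.9, -0.1]
grip_width: 0.0873
time: 1.8
position: [0.7206, 0.252, 0.2446]
tool_rot: [0.561, 0.828, 0.0, -0.0]
ft_force: [1.0, 0.5, 0.1]
grip_width: 0.0867
time: 2.3
position: [0.7139, 0.2521, 0.0767]
tool_rot: [0.56, 0.828, -0.005, -0.005]
ft_force: [-1.8, -0.5, -1.0]
grip_width: 0.0871
index_mark [([0.5658, 0.2675, 0.0144], 0.65), ([0.7357, 0.1908, 0.0175], 0.35)]
pointer_tip [([0.5739, 0.2477, 0.0514], 0.57)]
lug [([0.5696, 0.2501, 0.037], 0.96)]
gauge [([0.5726, 0.2509, 0.0391], 0.73), ([0.7349, 0.1884, 0.0184], 0.21)]
```

View pics/w1.png

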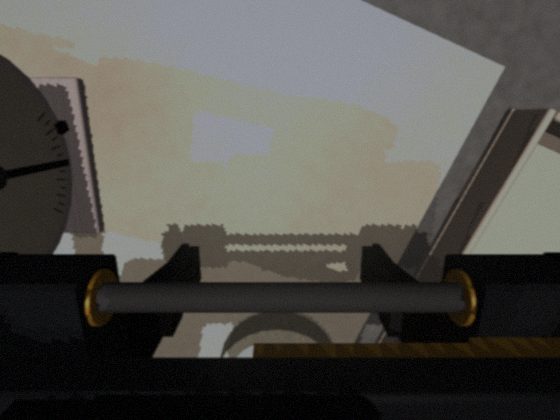

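The wrist view shows the dial at left: hub about (2,178), needle tip about (67,163), black mark about (62,127) on the +y side, and the foot's front edge from (80,78) to (104,235). I'll zoom for sharper pixels.

```bash
python3 - <<'E'
import cv2
a=cv2.imread("pics/w1.png")[65:245,0:120]
cv2.imwrite("pics/w1c.png",cv2.resize(cv2.convertScaleAbs(a[5:155],alpha=1.5),None,fx=4,fy=4,interpolation=cv2.INTER_CUBIC))
E
```

```text
(no output)
```

View pics/w1c.png

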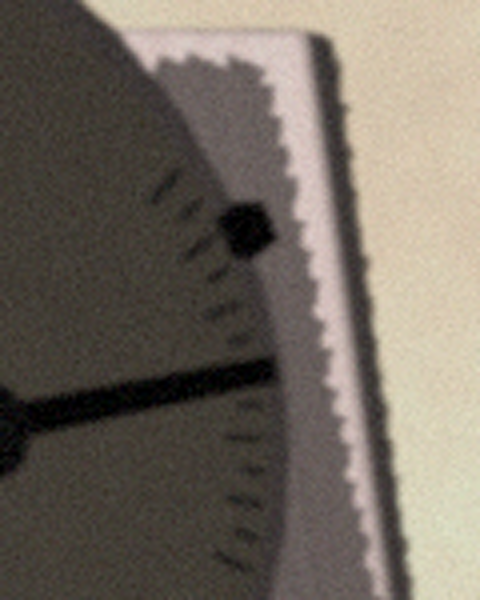

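```bash
python3 - <<'E'
from h import *
from scipy.optimize import least_squares
o,_=ray("wrist",(0,0));print("cam",o)
c=atz("wrist",(77,79.5),.008);e=atz("wrist",(97.5,220),.008)
print("foot edge",c,e,"yaw",np.degrees(np.arctan2(-(c-e)[0],(c-e)[1])))
def pt(g,P):
    cy,sy=np.cos(g[2]),np.sin(g[2]);return np.array([g[0]+cy*P[0]-sy*P[1],g[1]+sy*P[0]+cy*P[1],P[2]])
def dial(g,r,a): return pt(g,[.0098,r*np.sin(a),.070-r*np.cos(a)])
def res(p):
    g=p[:3]
    d=[proj("wrist",pt(g,[.018,.050,.008]))-(77,79.5),proj("wrist",dial(g,.054,0))-(68.75,162.5)]
    E=proj("wrist",pt(g,[.018,p[5],.008]))-(97.5,220)
    m=proj("wrist",dial(g,p[4],p[3]))-(56.5,129)
    return np.concatenate(d+[E,m])
s=least_squares(res,[.568,.2435,.38,.3,.054,-.03]);print(np.round(s.x,4),np.degrees(s.x[2]),np.round(s.fun,2))
g=s.x[:3]
import itertools
for px in [(56.5,129),(61.75,127.2),(68.75,162.5)]:
    O,d=ray("wrist",px);n=np.array([np.cos(g[2]),np.sin(g[2]),0]);C=dial(g,0,0)
    X=O+d*(n@(C-O))/(n@d);y=(X-C)@[-n[1],n[0],0];z=X[2]-.07
    print(px,"r",np.hypot(y,z),"ang",np.arctan2(y,-z))
E
```

```text
cam [0.69173753 0.32392426 0.22768644]
foot edge [0.56708778 0.29757345 0.008     ] [0.6001182  0.21160154 0.008     ] yaw 21.016778413266614
[ 0.5683  0.2441  0.368   0.4136  0.0516 -0.0417] 21.087206578127432 [-0.15  0.61  0.19 -0.67 -0.05  0.01  0.   -0.  ]
(56.5, 129) r 0.05163273034668625 ang 0.41362197050886657
(61.75, 127.2) r 0.05681251435947931 ang 0.390907119444508
(68.75, 162.5) r 0.05369564636335228 ang -0.007299716207991731
```

```bash
python3 -m jog '[{"grip":0,"travel":[0,0,4],"twist":0},{"grip":0,"travel":[0,0,4],"twist":0},{"grip":0,"travel":[0,0,4],"twist":0},{"grip":0,"travel":[0,0,4],"twist":-0.7}]' && python3 -m jog '[{"grip":0,"travel":[-3.8,-0.2,0],"twist":0},{"grip":0,"travel":[-3.8,-0.2,0],"twist":0},{"grip":0,"travel":[-3.8,-0.2,0],"twist":0},{"grip":0,"travel":[-3.7,-0.3,0],"twist":0},{"grip":0,"travel":[0,0,0],"twist":0},{"grip":0,"travel":[0,0,0],"twist":0}]'
python3 - <<'E'
from h import *
from scipy.spatial.transform import Rotation as Ro
o=get_obs();M=Ro.from_quat(o["tool_rot"]).as_matrix();print(o["position"],np.degrees(np.arctan2(M[1,1],M[0,1])),M[:,2])
im=camera("wrist"); cv2.imwrite("pics/w2.png",im[:,:,::-1])
print([(np.round(d["at"],4).tolist(),round(d["p"],2)) for d in search_frame("lug","wrist")][:3])
for P in [[.568,.244,.165]]: print(proj("wrist",P))
E
```

```text
time: 2.95
position: [0.7199, 0.2537, 0.2498]
tool_rot: [0.565, 0.825, 0.002, 0.002]
ft_force: [-0.2, 0.4, 0.2]
grip_width: 0.087
time: 3.55
position: [0.5688, 0.2449, 0.2477]
tool_rot: [0.565, 0.825, 0.002, 0.002]
ft_force: [0.5, -0.8, 0.3]
grip_width: 0.0869
[0.56880537 0.24485545 0.24768114] 21.231287742679037 [ 0.00567646  0.00122205 -0.99998314]
[([0.5572, 0.2583, 0.1189], 0.81), ([0.7468, 0.1155, 0.0235], 0.71)]
[276.78417139 226.74616949]
```

View pics/w2.png

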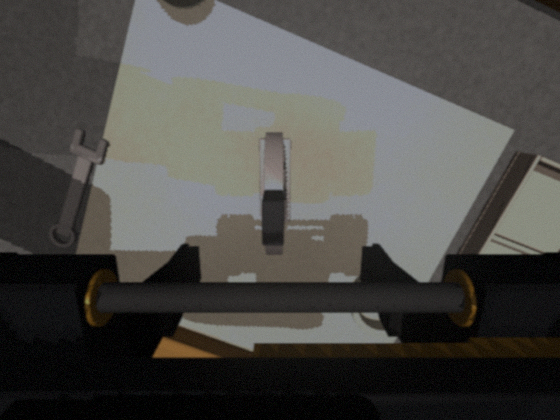

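The lug is seen from above at about (273,230), against a predicted (277,227). I'll shift slightly, descend and grip.

```bash
python3 -m jog '[{"grip":0,"travel":[-0.2,-0.1,-4],"twist":0},{"grip":0,"travel":[0,0,-4],"twist":0},{"grip":0,"travel":[0,0,-1.4],"twist":0},{"grip":0,"travel":[0,0,0],"twist":0},{"grip":0,"travel":[0,0,0],"twist":0}]' 20 && python3 -m jog '[{"grip":255,"travel":[0,0,0],"twist":0},{"grip":255,"travel":[0,0,0],"twist":0},{"grip":255,"travel":[0,0,0],"twist":0},{"grip":255,"travel":[0,0,0],"twist":0},{"grip":255,"travel":[0,0,0],"twist":0},{"grip":255,"travel":[0,0,0],"twist":0}]' 20
```

```text
time: 4.15
position: [0.568, 0.2436, 0.1515]
tool_rot: [0.565, 0.825, 0.001, 0.001]
ft_force: [-0.1, -0.5, -0.0]
grip_width: 0.087
time: 4.75
position: [0.5662, 0.2434, 0.1507]
tool_rot: [0.565, 0.825, 0.0, 0.0]
ft_force: [0.5, 0.2, -0.4]
grip_width: 0.0469
```

```bash
python3 -m jog '[{"grip":255,"travel":[0,0,0],"twist":0},{"grip":255,"travel":[0,0,0],"twist":0},{"grip":255,"travel":[0,0,0],"twist":0},{"grip":255,"travel":[0,0,0],"twist":0},{"grip":255,"travel":[0,0,0],"twist":0},{"grip":255,"travel":[0,0,0],"twist":0},{"grip":255,"travel":[0,0,0],"twist":0}]' 20
```

```text
time: 5.45
position: [0.5661, 0.2434, 0.1504]
tool_rot: [0.565, 0.825, -0.0, -0.0]
ft_force: [-0.7, -1.2, -0.4]
grip_width: 0.0154
```

```bash
python3 -m jog '[{"grip":255,"travel":[0,0,2.5],"twist":0},{"grip":255,"travel":[0,0,4],"twist":0},{"grip":255,"travel":[0,0,4],"twist":0},{"grip":255,"travel":[0,0,3.5],"twist":0}]' 20 && python3 -m jog '[{"grip":255,"travel":[-0.2,-2.1,0],"twist":-1},{"grip":255,"travel":[-0.4,-4,0],"twist":-1.5},{"grip":255,"travel":[-0.4,-4,0],"twist":-1.5},{"grip":255,"travel":[-0.4,-4,0],"twist":-1.5},{"grip":255,"travel":[-0.4,-4,0],"twist":-1.5},{"grip":255,"travel":[-0.4,-4,0],"twist":-1.5},{"grip":255,"travel":[-0.4,-4,0],"twist":-1.5}]' && python3 -m jog '[{"grip":255,"travel":[-0.4,-4,0],"twist":-1.5},{"grip":255,"travel":[-0.4,-4,0],"twist":-1.5},{"grip":255,"travel":[-0.4,-4,0],"twist":-1.5},{"grip":255,"travel":[-0.4,-4,0],"twist":-1.5},{"grip":255,"travel":[-0.4,-4,0],"twist":-1.5},{"grip":255,"travel":[-0.4,-4,0],"twist":-1.5},{"grip":255,"travel":[-0.2,-3.6,0],"twist":-1},{"grip":255,"travel":[0,0,0],"twist":0}]'
python3 -m jog '[{"grip":255,"travel":[0,0,0],"twist":0},{"grip":255,"travel":[0,0,0],"twist":0}]'
python3 - <<'E'
from h import *
from scipy.spatial.transform import Rotation as Ro
o=get_obs();M=Ro.from_quat(o["tool_rot"]).as_matrix();print(o["position"],np.degrees(np.arctan2(M[1,1],M[0,1])),M[:,2],o["ft_force"])
im=camera("wrist"); s=camera("scene"); e=camera("side")
cv2.imwrite("pics/w3.png",im[:,:,::-1]);cv2.imwrite("pics/s3.png",s[:,:,::-1]);cv2.imwrite("pics/e3.png",e[:,:,::-1])
up=lambda a:cv2.resize(a[:,:,::-1],(400,300))
p=proj("scene",[.518,-.2535,.1]).astype(int);c=cv2.resize(s[p[1]-75:p[1]+75,p[0]-100:p[0]+100,::-1],(800,600),interpolation=cv2.INTER_CUBIC)
cv2.imwrite("pics/s3c.png",c);print(p)
E
```

```text
time: 5.85
position: [0.5658, 0.2434, 0.2916]
tool_rot: [0.565, 0.825, -0.0, -0.0]
ft_force: [0.8, -0.2, -3.6]
grip_width: 0.0158
time: 6.55
position: [0.5392, -0.0189, 0.2899]
tool_rot: [0.635, 0.772, -0.0, -0.001]
ft_force: [0.2, 0.1, -3.0]
grip_width: 0.0161
time: 7.35
position: [0.5137, -0.2991, 0.2898]
tool_rot: [0.701, 0.713, -0.001, 0.001]
ft_force: [0.6, 1.1, -3.5]
grip_width: 0.0161
time: 7.55
position: [0.5136, -0.2922, 0.2898]
tool_rot: [0.7, 0.715, 0.0, -0.001]
ft_force: [-0.7, 0.3, -3.8]
grip_width: 0.0162
[ 0.51364119 -0.2922395   0.28976832] 1.219002670152952 [-0.00168238  0.00237143 -0.99999577] [-0.70660225  0.3270566  -3.81038629]
[192 260]
```

View pics/w3.png

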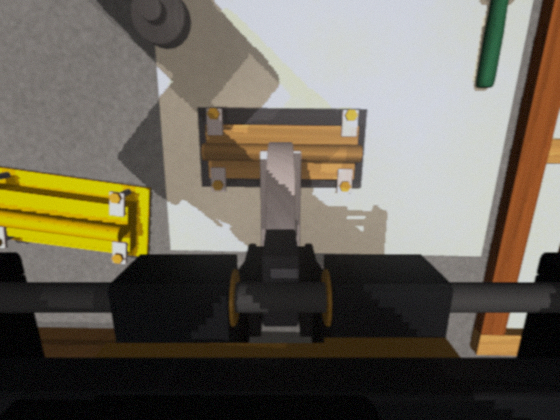

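The wrist view shows the held gauge and, in front of it, the pale bar: plate corners about (200,107), (366,110), (361,189) and (202,187), and lip ends about (203,152) and (361,154).

```bash
python3 - <<'E'
from h import *
a,b=atz("wrist",(203,152),.063),atz("wrist",(361,154),.063);print(a,b,(a+b)/2,np.degrees(np.arctan2((b-a)[1],(b-a)[0])))
c=[atz("wrist",p,.008) for p in [(200,107),(366,110),(361,189),(202,187)]];print(np.round(c,4),np.mean(c,0))
E
```

```text
[ 0.42697063 -0.25606326  0.063     ] [ 0.60258277 -0.25426612  0.063     ] [ 0.5147767  -0.25516469  0.063     ] 0.5863204586946354
[[ 0.4128 -0.2072  0.008 ]
 [ 0.6174 -0.2061  0.008 ]
 [ 0.6203 -0.3055  0.008 ]
 [ 0.411  -0.3076  0.008 ]] [ 0.51539541 -0.25658707  0.008     ]
```

View pics/s3c.png

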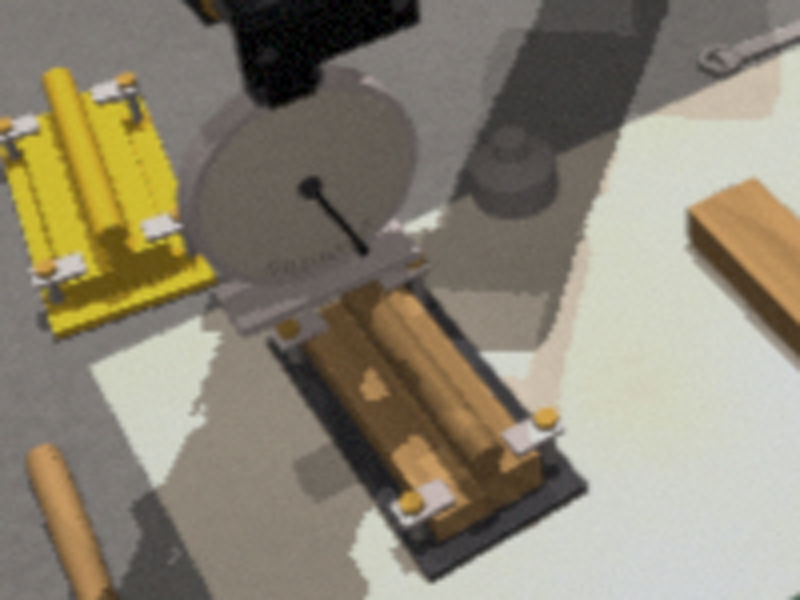

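Scene crop: the gauge hangs upright with its face to the camera, the needle still swinging, tip near (363,250). Now I move over the lip's middle (0.516, -0.255) and come down.

```bash
python3 -m jog '[{"grip":255,"travel":[0.2,1.8,0],"twist":-0.3},{"grip":255,"travel":[0,1.9,0],"twist":0},{"grip":255,"travel":[0,0,-2],"twist":0},{"grip":255,"travel":[0,0,-3],"twist":0},{"grip":255,"travel":[0,0,-1.5],"twist":0},{"grip":255,"travel":[0,0,-0.5],"twist":0},{"grip":255,"travel":[0,0,0],"twist":0},{"grip":255,"travel":[0,0,0],"twist":0}]' 20
python3 - <<'E'
from h import *
from scipy.spatial.transform import Rotation as Ro
o=get_obs();M=Ro.from_quat(o["tool_rot"]).as_matrix();print(o["position"],np.degrees(np.arctan2(M[1,1],M[0,1])),M[:,2],o["ft_force"])
w=camera("wrist");cv2.imwrite("pics/w4.png",w[:,:,::-1])
s=camera("scene")
c=cv2.resize(s[220:340,110:270,::-1],(800,600),interpolation=cv2.INTER_CUBIC);cv2.imwrite("pics/s4c.png",c)
E
```

```text
time: 8.5
position: [0.5169, -0.2565, 0.2216]
tool_rot: [0.701, 0.713, 0.0, 0.001]
ft_force: [0.0, 0.3, -3.5]
grip_width: 0.0156
[ 0.51690121 -0.25652918  0.22156304] 0.9345373796626945 [ 0.00159517 -0.00114986 -0.99999807] [ 0.0353186   0.32686971 -3.54858152]
```

View pics/s4c.png

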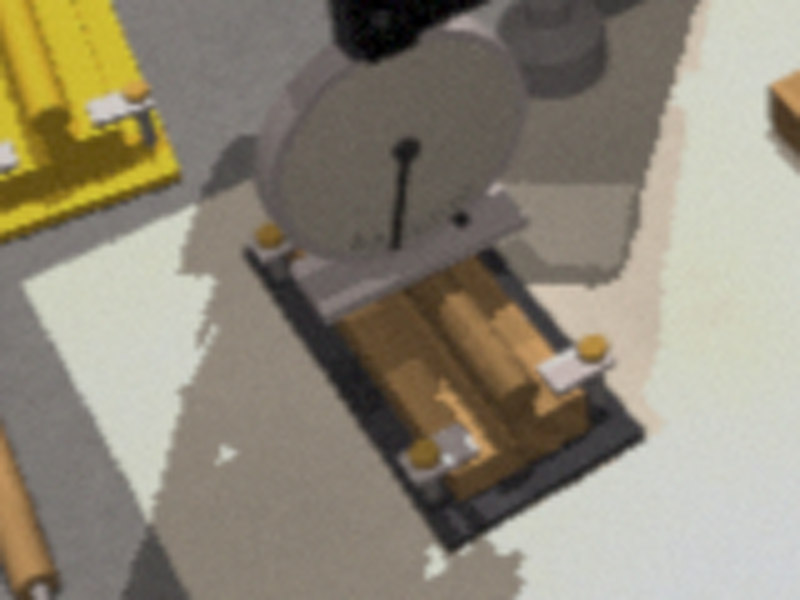

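Over the lip, upright, needle near (397,245), mark at (460,217). Descending to first contact.

```bash
python3 -m jog '[{"grip":255,"travel":[0,0,-0.4],"twist":0},{"grip":255,"travel":[0,0,-0.2],"twist":0},{"grip":255,"travel":[0,0,0],"twist":0},{"grip":255,"travel":[0,0,0],"twist":0}]' 20; python3 -m jog '[{"grip":255,"travel":[0,0,-0.1],"twist":0},{"grip":255,"travel":[0,0,0],"twist":0}]';python3 -m jog '[{"grip":255,"travel":[0,0,-0.1],"twist":0},{"grip":255,"travel":[0,0,0],"twist":0}]'
```

```text
time: 9.0
position: [0.5161, -0.2567, 0.2145]
tool_rot: [0.702, 0.713, -0.0, -0.0]
ft_force: [-0.6, -0.4, -4.0]
grip_width: 0.0159
time: 9.2
position: [0.5163, -0.2567, 0.2136]
tool_rot: [0.702, 0.713, 0.0, 0.0]
ft_force: [-0.2, -0.0, -3.5]
grip_width: 0.0161
time: 9.4
position: [0.5165, -0.2569, 0.2135]
tool_rot: [0.702, 0.713, 0.0, 0.001]
ft_force: [-0.8, 0.4, 3.2]
grip_width: 0.0159
```

```bash
python3 - <<'E'
from h import *
g=[.517,-.2565,.0711]
for n,P in {"footFL":(.018,-.05,.008),"footFR":(.018,.05,.008),"footFLb":(.018,-.05,0),"footFRb":(.018,.05,0),"hub":(.0098,0,.07),"mark":(.0098,.057*np.sin(.395),.07-.057*np.cos(.395))}.items():
    print(n,np.round((proj("scene",np.array(g)+P)-(110,220))*5))
for x in (.540,.58,.606): print("lipcrest",x,np.round((proj("scene",[x,-.255+(x-.516)*.015,.063])-(110,220))*5))
E
```

```text
footFL [323. 314.]
footFR [528. 213.]
footFLb [326. 327.]
footFRb [530. 225.]
hub [401. 151.]
mark [462. 214.]
lipcrest 0.54 [442. 291.]
lipcrest 0.58 [487. 348.]
lipcrest 0.606 [517. 387.]
```

Contact at TCP z = 0.2135, and the model matches the picture to within 1 px. Now a light grip so the lug can pivot between the pads, and I start the arc about the lip's axis.

```bash
python3 -m jog '[{"grip":255,"travel":[0,0,0],"twist":0},{"grip":255,"travel":[0,0,0],"twist":0},{"grip":255,"travel":[0,0,0],"twist":0}]' 6; python3 -m jog '[{"grip":255,"travel":[0,0.4,0],"twist":0},{"grip":255,"travel":[-0.01,0.39,-0.02],"twist":0},{"grip":255,"travel":[-0.01,0.39,-0.02],"twist":0},{"grip":255,"travel":[0,0.39,-0.03],"twist":0},{"grip":255,"travel":[-0.01,0.39,-0.05],"twist":0},{"grip":255,"travel":[-0.01,0.39,-0.05],"twist":0},{"grip":255,"travel":[-0.01,0.39,-0.06],"twist":0},{"grip":255,"travel":[0,0.38,-0.08],"twist":0}]' 6;  python3 -m jog '[{"grip":255,"travel":[0,0,0],"twist":0},{"grip":255,"travel":[0,0,0],"twist":0}]'
cat > look.py <<'E'
import sys
from h import *
from scipy.spatial.transform import Rotation as Ro
o=get_obs();M=Ro.from_quat(o["tool_rot"]).as_matrix();print(o["time"],o["position"],np.degrees(np.arctan2(M[1,1],M[0,1])),o["ft_force"])
S=np.mean([camera("scene").astype(float) for _ in range(4)],0).astype(np.uint8)
cv2.imwrite(f"pics/{sys.argv[1]}_full.png",S[:,:,::-1])
cv2.imwrite(f"pics/{sys.argv[1]}.png",cv2.resize(S[220:310,130:250,::-1],(800,600),interpolation=cv2.INTER_CUBIC))
for t in ["pointer_tip","index_mark"]: print(t,[(np.round(d["at"],4).tolist(),round(d["p"],2)) for d in search_frame(t,"scene")][:2])
E
python3 look.py s5
```

```text
time: 9.7
position: [0.5166, -0.257, 0.2135]
tool_rot: [0.702, 0.713, -0.0, 0.001]
ft_force: [-0.8, 0.0, 5.9]
grip_width: 0.016
time: 10.5
position: [0.5158, -0.2249, 0.2093]
tool_rot: [0.702, 0.713, 0.0, 0.0]
ft_force: [-0.3, 0.7, 4.5]
grip_width: 0.016
time: 10.7
position: [0.5157, -0.2247, 0.2093]
tool_rot: [0.702, 0.713, 0.0, -0.001]
ft_force: [0.2, 2.2, 4.2]
grip_width: 0.016
10.7 [ 0.51568933 -0.22474963  0.20925596] 0.8895516501139332 [0.20024952 2.23652391 4.16895136]
pointer_tip [([0.571, -0.2674, 0.0285], 0.7)]
index_mark [([0.4116, 0.3924, 0.0462], 0.34)]
```

View pics/s5.png

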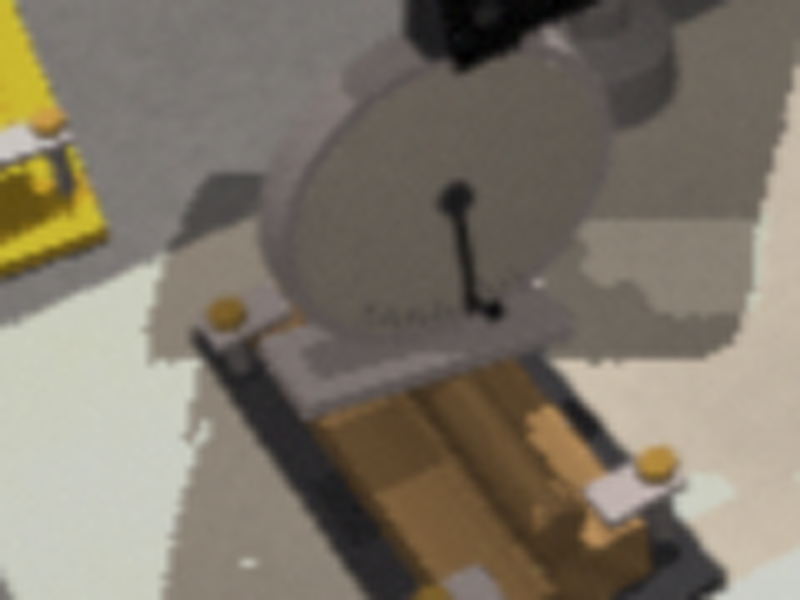

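The gauge rocks as planned: needle tip at (470,308), mark at (492,310). Continuing to about 0.35 rad, then measuring in a picture rectified to the dial's plane.

```bash
python3 -m jog '[{"grip":255,"travel":[-0.01,0.38,-0.08],"twist":0},{"grip":255,"travel":[0,0.38,-0.09],"twist":0},{"grip":255,"travel":[-0.01,0.38,-0.1],"twist":0},{"grip":255,"travel":[-0.01,0.38,-0.11],"twist":0},{"grip":255,"travel":[-0.01,0.37,-0.12],"twist":0},{"grip":255,"travel":[0,0.37,-0.13],"twist":0}]' 6;  for i in 1 2; do python3 -m jog '[{"grip":255,"travel":[0,0,0],"twist":0},{"grip":255,"travel":[0,0,0],"twist":0},{"grip":255,"travel":[0,0,0],"twist":0},{"grip":255,"travel":[0,0,0],"twist":0},{"grip":255,"travel":[0,0,0],"twist":0},{"grip":255,"travel":[0,0,0],"twist":0},{"grip":255,"travel":[0,0,0],"twist":0},{"grip":255,"travel":[0,0,0],"twist":0}]' | tail -4; done
cat > rect.py <<'E'
import sys
from h import *
n=sys.argv[1]
o=get_obs();p=o["position"];print(o["time"],p,o["ft_force"])
S=np.mean([camera("scene").astype(float) for _ in range(4)],0).astype(np.uint8)
cv2.imwrite(f"pics/{n}_full.png",S[:,:,::-1])
L=np.array([-.2555,.053]);v=np.array([p[1],p[2]-.003])-L;th=np.arctan2(v[0],v[1]);print("P radius",np.hypot(*v),"th",th)
yaw=.016;hy,hz=L+.08*np.array([np.sin(th),np.cos(th)])
C=np.array([p[0],p[1],0])+.0098*np.array([np.cos(yaw),np.sin(yaw),0]);C=C+(hy-p[1])*np.array([-np.sin(yaw),np.cos(yaw),0]);C[2]=hz
s=5; W=400  # 5 px per mm, 80 mm square
w=[(-.04,-.04),(.04,-.04),(.04,.04),(-.04,.04)]
src=np.float32([proj("scene",C+np.array([-np.sin(yaw)*a,np.cos(yaw)*a,b-.03])) for a,b in w])
dst=np.float32([(200+a*5000,200-b*5000) for a,b in w])
I=cv2.warpPerspective(S,cv2.getPerspectiveTransform(src,dst),(W,W),flags=cv2.INTER_CUBIC)
cv2.imwrite(f"pics/{n}.png",cv2.resize(I[:,:,::-1],(560,560)))
G=I.max(2).astype(float)  # hub nominal at (200,50)
np.save(f"pics/{n}.npy",G)
# dark centroid per row: needle and mark
for r in range(40,360,10):
    row=G[r-3:r+4].mean(0);bg=np.median(row[120:280]);d=np.clip(bg-row-18,0,None);d[:100]=0;d[300:]=0
    print(r,int(row.min()),int(bg),round((d*np.arange(400)).sum()/max(d.sum(),1e-6),1),int(d.sum()))
E
python3 rect.py r6
```

```text
time: 11.6
position: [0.5146, -0.202, 0.2023]
tool_rot: [0.702, 0.713, -0.0, -0.001]
ft_force: [0.2, -0.9, -2.8]
grip_width: 0.0163
position: [0.5153, -0.2029, 0.2032]
tool_rot: [0.702, 0.713, -0.0, 0.0]
ft_force: [0.6, 0.4, -3.7]
grip_width: 0.016
position: [0.5153, -0.2028, 0.2031]
tool_rot: [0.702, 0.713, -0.0, -0.0]
ft_force: [0.3, -0.4, -3.0]
grip_width: 0.0161
13.2 [ 0.51529023 -0.2028012   0.20313464] [ 0.33949052 -0.36881449 -3.00236849]
P radius 0.15628744296883373 th 0.3439320881231921
40 30 94 236.2 1943
50 25 89 238.4 2147
60 25 91 240.1 2331
70 27 96 240.6 2213
80 29 98 239.3 1743
90 28 97 238.3 1266
100 32 96 237.4 928
110 35 97 237.7 885
120 36 97 238.2 935
130 37 96 238.1 855
140 36 96 239.0 795
150 34 96 239.7 785
160 32 96 239.0 830
170 31 96 238.2 851
180 31 96 237.7 831
190 33 96 237.6 790
200 35 96 237.7 787
210 37 95 237.5 830
220 37 95 238.1 835
230 39 94 239.0 732
240 40 93 239.2 664
250 37 92 239.4 636
260 32 88 239.4 649
270 29 84 239.9 648
280 30 83 239.8 584
290 33 85 238.7 523
300 35 86 238.7 560
310 30 88 240.8 845
320 22 90 245.2 1239
330 13 91 248.7 1523
340 11 93 251.4 1652
350 16 95 254.0 1609
```

View pics/r6.png

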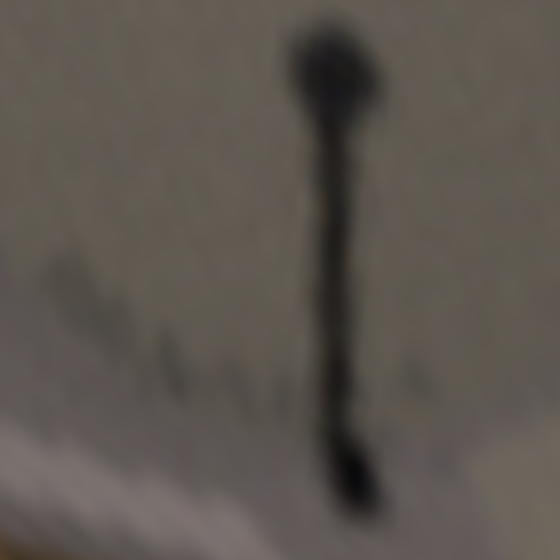

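The rectified view shows the needle plumb at column ~333, and the mark blob at about (355,480), roughly 0.05 rad short of the needle. The wrist force of -3 N says the foot is barely loaded. I'll press down in small steps until it bears on the lip.

```bash
for i in 1; do python3 -m jog '[{"grip":255,"travel":[0,0,-0.1],"twist":0},{"grip":255,"travel":[0,0,0],"twist":0},{"grip":255,"travel":[0,0,0],"twist":0}]' |grep -E "pos|force"; done;  python3 -m jog '[{"grip":255,"travel":[0,0,-0.1],"twist":0},{"grip":255,"travel":[0,0,0],"twist":0},{"grip":255,"travel":[0,0,0],"twist":0}]' |grep -E "pos|force"
python3 - <<'E'
from h import *
S=np.mean([camera("scene").astype(float) for _ in range(4)],0).astype(np.uint8);cv2.imwrite("pics/s7_full.png",S[:,:,::-1])
E=camera("side");cv2.imwrite("pics/e7.png",E[:,:,::-1])
p=proj("side",[.516,-.23,.12]).astype(int);print(p)
a=cv2.resize(S[215:315,130:250,::-1],(480,400),interpolation=cv2.INTER_CUBIC);b=cv2.resize(E[p[1]-62:p[1]+63,p[0]-50:p[0]+50,::-1],(320,400),interpolation=cv2.INTER_CUBIC)
cv2.imwrite("pics/m7.png",np.hstack([a,b]))
E
```

```text
position: [0.5155, -0.2027, 0.2029]
ft_force: [-2.0, 2.9, 4.2]
position: [0.5156, -0.2025, 0.2022]
ft_force: [-0.5, 3.8, 6.9]
[348 256]
```

Contact regained, and the reaction's direction (3.8 : 10.6) fits a roll of about 0.34. Measuring again.

```bash
python3 rect.py r8 | awk 'NR<3|| ($1%20==0)'; python3 - <<'E'
import cv2,numpy as np
G=np.load("pics/r8.npy")
print("hub",[round(float(v),1) for v in [np.average(np.indices((120,120))[k][:, :]+[20,180][k],weights=np.clip(55-G[20:140,180:300],0,None)**2*(np.indices((120,120))[0]<75)) for k in (0,1)]])
# mark blob: very dark
m=G[300:400,200:300]; w=np.clip(30-m,0,None); ii=np.indices(m.shape); print("mark row,col",(ii[0]*w).sum()/w.sum()+300,(ii[1]*w).sum()/w.sum()+200)
E
```

```text
14.25 [ 0.5156406  -0.20245487  0.20221492] [-0.75642877  2.40571269  6.5154982 ]
P radius 0.15553967152786913 th 0.3480222006597286
40 28 92 236.3 1884
60 26 90 238.2 2139
80 27 97 240.8 1859
100 33 96 238.0 1018
120 36 97 238.0 832
140 35 96 238.5 774
160 31 96 237.0 840
180 38 96 236.6 712
200 35 96 236.7 886
220 37 95 237.1 813
240 33 94 238.4 767
260 29 86 238.0 665
280 29 83 238.3 605
300 32 86 238.9 716
320 17 90 245.0 1403
340 14 91 250.3 1504
hub [60.8, 238.5]
mark row,col 330.9126402393418 248.65145848915483
```

View pics/m7.png

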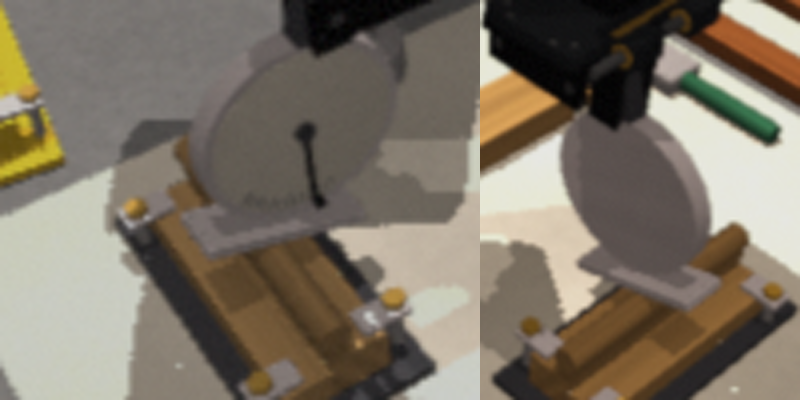

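The foot lies tilted on the lip with the needle near the mark (321,203 in the left half). I'll fit the gauge's pose from the corners in both views to check that the foot is centred.

```bash
python3 - <<'E'
from h import *
from scipy.optimize import least_squares
from scipy.spatial.transform import Rotation as Ro
obs=[("scene",(-.018,-.05,.008),(175.5,268)),("scene",(.018,-.05,.008),(181.75,277.5)),("scene",(.018,.05,.008),(221.3,268.3)),("scene",(.0098,0,.07),(206.2,248)),
("side",(-.018,.05,.008),(328.6,274.6)),("side",(-.018,-.05,.004),(363.6,289.3)),("side",(.018,-.05,.008),(372.4,284.6))]
def res(p):
    R=Ro.from_euler("ZX",[.016,-p[3]]).as_matrix()
    return np.concatenate([proj(c,p[:3]+R@np.array(P))-px for c,P,px in obs])
s=least_squares(res,[.516,-.235,.06,.34],x_scale=[.01,.01,.01,.1],loss="soft_l1");p=s.x
print(np.round(p,4),np.round(s.fun.reshape(-1,2),1))
R=Ro.from_euler("ZX",[.016,-p[3]]).as_matrix()
print("lip in gauge mm",R.T@(np.array([p[0],-.2555,.053])-p[:3])*1000,"tool grasp in gauge mm",R.T@(np.array([.5156,-.2025,.1992])-p[:3])*1000)
E
```

```text
[ 0.5167 -0.244   0.0592  0.3334] [[-0.8 -0.1]
 [ 0.4  0.4]
 [ 0.   0.1]
 [-0.3  0.3]
 [-0.8  0.1]
 [-0.9  0.3]
 [ 1.  -4.9]]
lip in gauge mm [-0.18366784 -8.80337831 -9.65440339] tool grasp in gauge mm [ -0.41534033  -6.5609877  145.84326195]
```

Roll is about 0.33 and the foot bears on the lip, but its middle has crept about 7–9 mm towards +y because the lug slipped in the light grip under pressure. I'll firm the grip, ease the pressure, slide the foot back along its own plane, then finish the rock.

```bash
python3 -m jog '[{"grip":255,"travel":[0,0,0],"twist":0},{"grip":255,"travel":[0,0,0],"twist":0},{"grip":255,"travel":[0,0,0],"twist":0},{"grip":255,"travel":[0,0,0.07],"twist":0},{"grip":255,"travel":[0,0,0],"twist":0}]' 40|grep -E "time|pos|force"; python3 -m jog '[{"grip":255,"travel":[0,-0.14,0.05],"twist":0},{"grip":255,"travel":[0,-0.14,0.05],"twist":0},{"grip":255,"travel":[0,0,0],"twist":0}]'|grep -E "time|pos|force"
```

```text
time: 14.95
position: [0.5155, -0.2026, 0.2023]
ft_force: [-0.8, 3.1, 4.0]
time: 15.25
position: [0.5154, -0.204, 0.2028]
ft_force: [0.8, 6.5, 3.9]
```

```bash
python3 -m jog '[{"grip":255,"travel":[0,-0.15,0.1],"twist":0},{"grip":255,"travel":[0,-0.15,0.05],"twist":0},{"grip":255,"travel":[0,-0.15,0.05],"twist":0},{"grip":255,"travel":[0,-0.15,0.05],"twist":0},{"grip":255,"travel":[0,0,0],"twist":0},{"grip":255,"travel":[0,0,0],"twist":0}]'|grep -E "time|pos|force"
cat > fit.py <<'E'
import sys
from h import *
# hub + mark + needle via rectified image about the nominal hub
exec(open("rect.py").read().split("# dark centroid")[0])
sub=G[20:110,160:300];w=np.clip(50-sub,0,None)**2;ii=np.indices(sub.shape)
for _ in range(1):
    hr,hc=(ii[0]*w).sum()/w.sum()+20,(ii[1]*w).sum()/w.sum()+160
rows=np.arange(120,290,5);cs=[]
for r in rows:
    d=np.clip(np.median(G[r,100:300])-G[r-2:r+3].mean(0)-25,0,None);d[:170]=0;d[280:]=0;cs.append((d*np.arange(400)).sum()/d.sum())
k=np.polyfit(rows,cs,1)
m=G[290:390,190:300];w=np.clip(28-m,0,None);ii=np.indices(m.shape);mr,mc=(ii[0]*w).sum()/w.sum()+290,(ii[1]*w).sum()/w.sum()+190
print("hub r,c",round(hr,1),round(hc,1),"needle slope(rad,+ = +y)",round(k[0],3),"needle col at mark row",round(np.polyval(k,mr),1),"mark r,c",round(mr,1),round(mc,1),"darkest",int(m.min()))
E
python3 fit.py r9
```

```text
time: 15.85
position: [0.515, -0.21, 0.2047]
ft_force: [0.6, 5.7, 1.7]
15.85 [ 0.51499572 -0.20997287  0.20466099] [0.6207846  5.65584927 1.71968251]
P radius 0.1554760742019768 th 0.2971789794384686
hub r,c 60.6 235.0 needle slope(rad,+ = +y) -0.011 needle col at mark row 232.7 mark r,c 336.1 257.3 darkest 16
```

Friction at the lip made it roll back somewhat instead of only sliding (mark gap now about 0.09 rad). I'll ease the contact to 1–2 N with a full grip, then slide.

```bash
python3 -m jog '[{"grip":255,"travel":[0,0,0],"twist":0},{"grip":255,"travel":[0,0,0.07],"twist":0},{"grip":255,"travel":[0,0,0],"twist":0},{"grip":255,"travel":[0,0,0],"twist":0}]' 60|grep -E "time|pos|force"; python3 -m jog '[{"grip":255,"travel":[0,-0.1,0.06],"twist":0},{"grip":255,"travel":[0,-0.1,0.03],"twist":0},{"grip":255,"travel":[0,0,0],"twist":0}]'|grep -E "time|pos|force"
```

```text
time: 16.45
position: [0.515, -0.2121, 0.2054]
ft_force: [0.1, -0.2, -3.4]
time: 16.75
position: [0.5154, -0.2142, 0.2069]
ft_force: [0.1, -0.4, -2.7]
```

```bash
python3 -m jog '[{"grip":255,"travel":[0,-0.15,0.03],"twist":0},{"grip":255,"travel":[0,-0.15,0.03],"twist":0},{"grip":255,"travel":[0,0,0],"twist":0},{"grip":255,"travel":[0,0,0],"twist":0}]' 60|grep -E "time|pos|force"; python3 -m jog '[{"grip":255,"travel":[0,0,-0.1],"twist":0},{"grip":255,"travel":[0,0,0],"twist":0},{"grip":255,"travel":[0,0,0],"twist":0},{"grip":255,"travel":[0,0,0],"twist":0}]'|grep -E "time|pos|force"; python3 fit.py r10
```

```text
time: 17.15
position: [0.5153, -0.2167, 0.2076]
ft_force: [0.4, 0.2, -3.3]
time: 17.55
position: [0.5154, -0.2166, 0.2067]
ft_force: [-0.4, 0.3, -1.8]
17.55 [ 0.51540226 -0.21660042  0.20672139] [-0.43631371  0.30435448 -1.81485276]
P radius 0.15566025610200593 th 0.25257752533670386
hub r,c 54.9 216.4 needle slope(rad,+ = +y) 0.011 needle col at mark row 217.6 mark r,c 325.6 233.5 darkest 11
```

Foot now within a few mm of centred, light contact, gap about 0.055 rad. Finishing the rock with a 12 N grip.

```bash
python3 -m jog '[{"grip":255,"travel":[0,0,-0.05],"twist":0},{"grip":255,"travel":[0,0,0],"twist":0},{"grip":255,"travel":[0,0.15,-0.06],"twist":0},{"grip":255,"travel":[0,0.15,-0.06],"twist":0},{"grip":255,"travel":[0,0.15,-0.06],"twist":0},{"grip":255,"travel":[0,0.15,-0.06],"twist":0},{"grip":255,"travel":[0,0,0],"twist":0},{"grip":255,"travel":[0,0,0],"twist":0}]' 12|grep -E "time|pos|force"; python3 -m jog '[{"grip":255,"travel":[0,0,0],"twist":0},{"grip":255,"travel":[0,0,0],"twist":0},{"grip":255,"travel":[0,0,0],"twist":0},{"grip":255,"travel":[0,0,0],"twist":0},{"grip":255,"travel":[0,0,0],"twist":0},{"grip":255,"travel":[0,0,0],"twist":0},{"grip":255,"travel":[0,0,0],"twist":0},{"grip":255,"travel":[0,0,0],"twist":0}]'|grep -E "time|pos|force"; python3 fit.py r11
```

```text
time: 18.55
position: [0.5156, -0.2108, 0.2048]
ft_force: [-1.9, 1.3, 6.6]
time: 19.35
position: [0.5156, -0.2108, 0.2048]
ft_force: [-0.3, 1.7, 6.8]
19.35 [ 0.51559443 -0.21080096  0.20476871] [-0.29242696  1.65939883  6.81084635]
P radius 0.15533876874724642 th 0.2918787419842509
hub r,c 55.5 214.4 needle slope(rad,+ = +y) 0.008 needle col at mark row 214.8 mark r,c 325.9 222.2 darkest 11
```

```bash
python3 -m jog '[{"grip":255,"travel":[0,0.12,-0.02],"twist":0},{"grip":255,"travel":[0,0.12,-0.03],"twist":0},{"grip":255,"travel":[0,0.12,-0.04],"twist":0},{"grip":255,"travel":[0,0.12,-0.04],"twist":0},{"grip":255,"travel":[0,0,0],"twist":0},{"grip":255,"travel":[0,0,0],"twist":0},{"grip":255,"travel":[0,0,0],"twist":0},{"grip":255,"travel":[0,0,0],"twist":0}]' 12|grep -E "time|pos|force"; python3 -m jog '[{"grip":255,"travel":[0,0,0],"twist":0},{"grip":255,"travel":[0,0,0],"twist":0},{"grip":255,"travel":[0,0,0],"twist":0},{"grip":255,"travel":[0,0,0],"twist":0},{"grip":255,"travel":[0,0,0],"twist":0},{"grip":255,"travel":[0,0,0],"twist":0},{"grip":255,"travel":[0,0,0],"twist":0},{"grip":255,"travel":[0,0,0],"twist":0}]'|grep -E "time|pos|force"; python3 fit.py r12;  python3 - <<'E'
import numpy as np
G=np.load("pics/r12.npy")
for r in range(270,370,8): print(r,G[r-3:r+4,190:245:5].mean(0).astype(int))
E
```

```text
time: 20.35
position: [0.5155, -0.2059, 0.203]
ft_force: [-1.6, 1.1, 6.0]
time: 21.15
position: [0.5155, -0.206, 0.203]
ft_force: [-1.5, 1.6, 5.7]
21.15 [ 0.51546591 -0.20596258  0.20304927] [-1.49594699  1.55002019  5.74635491]
P radius 0.1551690818767665 th 0.3249358622052048
hub r,c 53.4 215.4 needle slope(rad,+ = +y) -0.003 needle col at mark row 212.7 mark r,c 328.3 213.1 darkest 18
270 [81 74 60 46 36 34 41 54 66 77 87]
278 [78 71 58 45 37 36 43 52 62 73 82]
286 [78 70 56 44 35 36 45 57 67 76 80]
294 [79 69 55 42 32 31 41 57 71 81 83]
302 [79 67 54 41 30 27 36 54 73 84 85]
310 [75 62 50 38 28 24 31 48 70 84 87]
318 [72 57 44 32 24 22 28 42 62 77 85]
326 [69 54 41 28 20 19 25 38 55 69 79]
334 [72 57 42 27 20 20 26 39 55 67 77]
342 [80 66 51 34 23 22 29 42 59 71 81]
350 [88 77 62 47 37 33 35 47 62 75 87]
358 [92 87 77 64 52 49 52 59 69 79 90]
366 [94 93 88 80 73 69 70 75 80 86 93]
```

Needle column 212.7 against mark 213.1 (about 0.002 rad), and the foot's middle is about 2–3 mm from the lip's axis. I'll tighten the grip, let it rest and recheck.

```bash
for i in 1 2; do python3 -m jog '[{"grip":255,"travel":[0,0,0],"twist":0},{"grip":255,"travel":[0,0,0],"twist":0},{"grip":255,"travel":[0,0,0],"twist":0},{"grip":255,"travel":[0,0,0],"twist":0},{"grip":255,"travel":[0,0,0],"twist":0},{"grip":255,"travel":[0,0,0],"twist":0},{"grip":255,"travel":[0,0,0],"twist":0},{"grip":255,"travel":[0,0,0],"twist":0}]' 30|grep -E "time|pos|force|width"; done; python3 fit.py r13; python3 fit.py r14|tail -1
python3 - <<'E'
import cv2,numpy as np
a=cv2.imread("pics/scene0.png").astype(int);b=cv2.imread("pics/r14_full.png").astype(int)
d=np.abs(a-b).max(2)
for n,(u,v) in dict(jar=(362,165),tape=(390,271),brush=(325,318),weight=(220,228),wrench=(289,194),offcut=(297,262),spatula=(120,340),yellow=(115,235)).items(): print(n,round(d[v-12:v+12,u-15:u+15].mean(),1))
E
```

```text
time: 22.15
position: [0.5155, -0.206, 0.2031]
ft_force: [-1.5, 0.9, 6.4]
grip_width: 0.0155
time: 22.95
position: [0.5155, -0.206, 0.2031]
ft_force: [-0.2, 0.6, 5.3]
grip_width: 0.0159
22.95 [ 0.5154709  -0.20602192  0.20308191] [-0.20065084  0.58504402  5.34900648]
P radius 0.15518108390517701 th 0.3245063527730913
hub r,c 52.1 215.6 needle slope(rad,+ = +y) -0.001 needle col at mark row 212.9 mark r,c 328.4 213.6 darkest 17
hub r,c 53.4 215.4 needle slope(rad,+ = +y) 0.001 needle col at mark row 213.2 mark r,c 330.6 213.3 darkest 17
jar 18.0
tape 9.7
brush 8.7
weight 68.4
wrench 10.3
offcut 9.5
spatula 7.6
yellow 10.5
```

Stable: the gap stays under 1 px in two readings and contact holds. The weight's picture difference probably comes from the arm's shadow and occlusion, since the earlier crops show it standing in shade. Handing in.

```bash
python3 -c "
from rig import hand_in;print(hand_in())"
```

```text
the job is handed in; nothing more can be done
None
```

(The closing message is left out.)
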